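# Gauge a sample rack against the flip stop of an analyser loading rail

## Task

Flip the yellow stop leaf down by its blue handle until it is fully seated on the fence, then bring the grey red-and-violet-capped tube rack flush against the fence and slide it along the fence up to the lowered leaf, holding it there for half a second with a light push of about 5 N (never more than 15 N on the stop). Let go of the rack, then flip the leaf back up past upright without shifting the gauged rack, so that the rail is free. Keep the rack upright and leave everything else on the bench where it stands.

Things in the scene. Friction and masses are not known exactly. Their poses are not given: they have to be found in the camera images.
- rail: Fixed rail: white deck 520 x 180 mm, top at z 12 mm; aluminium fence along its far edge, 20 mm thick, top at z 36 mm. Origin at bench level under the fence's front face, which is the plane x = 0 of this frame; +x goes through the fence away from the robot, +y left along the fence, z up. Deck spans x -150 to 30, y -310 to 210 mm. Its place and yaw differ each time.
- stop: Fixed dark steel carriage on the fence, y 4 to 56 mm, up to z 72 mm; axes parallel to the rail's, origin at bench level at the fence's front face. It carries the leaf on a hand-set fine adjustment: the leaf's gauging face (looks to -y, to the rack) lies somewhere from y 0 to +6 mm, not measured, to be felt; it keeps its setting. Force on the stop counts carriage and leaf.
- leaf (a joint): Hinge angle (rad) of the yellow leaf; axis along the stop's y at its x 10, z 60 mm. 0 = fully down: arm level to -x over the deck. Grows as it rises and goes back over the fence; 1.57 upright, end stop 2.0. Friction holds it where left. Handle: free blue round bar, 12 mm thick, 44 mm long, parallel to the axis, 85 mm from it, left of the leaf; its middle 34 to 40 mm left of the stop's origin.
- rack: Loose grey five-tube rack, red and violet caps: body 30 (x) x 110 (y) x 65 mm tall, fixed capped tubes up to 90 mm; 0.2 to 0.42 kg. Origin under its centre. Starts on the deck, askew, 30 to 80 mm off the fence, right of the stop. Flush on the fence its origin is at x -15 mm of the rail; its +y end meets the leaf. Grip it across its width, above the fence top.
- spare_rack: white five-tube rack with yellow and green caps, 30 x 110 x 90 mm; bystander, origin under its centre
- cup: small clear sample cup with red lid, 36 mm across, 45 mm tall, standing on the right end of the rail's deck; bystander
- jar: white jar with red lid, 48 mm across, 60 mm tall; bystander
- reagent: white bottle with blue cap, 68 mm across, 150 mm tall; bystander
- tipbox: blue tip box with clear lid, 85 x 120 x 63 mm; bystander
- pipette: blue and white pipette lying flat, 245 mm long; bystander
- beaker: glass beaker, 70 mm across, 85 mm tall; bystander
Not all that is in view belongs to the job. Leave any orange look-alike of the rack alone.

How it is judged:
On the way, in this order (a step that is already met when the one before it is completed fails the run):
1. the leaf is flipped down and fully seated (within 0.05 rad) (value of joint leaf below 0.05 rad), for 0.2 s.
2. with the leaf seated, the rack stands flush on the fence (within 2 mm, 0.04 rad) and presses on the leaf with 2 N or more for 0.3 s (value of joint leaf below 0.06 rad and contact force between rack and stop above 2 N and x of rack in the frame of rail above -0.0172 m and angle between the y axis of rack and the y axis of rail, either way round below 0.04 rad), for 0.3 s.
3. the leaf is flipped up again, past upright (value of joint leaf above 1.58 rad), for 0.2 s.
At the end, for the whole second after the job is handed in: The leaf stands past upright (over 1.57 rad), the rack stands upright and still on the deck, flush on the fence (gap under about 2 mm, askew under 0.04 rad), its left end at the gauged place (within 2.5 mm of the 0 to 6 mm span in which the leaf's face can lie), and it is released (value of joint leaf above 1.57 rad and x of rack in the frame of rail above -0.0172 m and angle between the y axis of rack and the y axis of rail, either way round below 0.04 rad and y of rack in the frame of stop between -0.0575 and -0.0475 m and height (world z) of rack below 0.0145 m and angle between rack's own z axis and vertical below 0.05 rad and linear speed of rack below 0.01 m/s and contact force between rack and the fingers below 0.1 N); the robot touches nothing.
It fails at once if the rack pressed on the stop with more than 15 N (contact force between rack and stop above 15 N).
It fails at once if the rack shifted (moving faster than 15 mm/s) at the stop (left end within 11 mm of the carriage's origin, or past it) while the leaf is off its seat by more than 0.12 rad (value of joint leaf above 0.12 rad and y of rack in the frame of stop above -0.066 m and linear speed of rack above 0.015 m/s).
It fails at once if the rack tipped by more than 0.3 rad (angle between rack's own z axis and vertical above 0.3 rad).
It fails at once if a bystander moved by more than 20 mm (distance of any of spare_rack, cup, jar, reagent, tipbox, pipette, beaker from where it was at the start of the episode above 0.02 m).
It also fails if it takes over 67 s, if anything falls off the work surface, if the arm or the gripper's body presses on something with over 40 N, if the wrist force passes 120 N, or if a joint passes its speed limit or range.

## Robot

A 6-joint arm with a two-finger parallel gripper is mounted at the origin on the work surface. World frame = base frame: x ahead of the robot, y to its left, z up, the work surface at z = 0. Lengths are in m, angles in rad, forces in N, time in s.
With the tool pointing down it reaches from about 0.25 to 0.725 m from the base axis. Payload 9.7 kg.
Tool frame: the origin (TCP) lies midway between the tips of the shut fingers; the grasp point (between the pads) lies ctrl.pinch_z behind it (ctrl.pinch_z is the distance from the TCP to the grasp point, in m); z points along the fingers, x is the direction in which the jaws open and shut, and the axes are right-handed (so a half turn about z gives the same grasp; the last joint's range is limited). The gripper opens to 85 mm and grips with 20 to 120 N. Pads are 22 mm wide; open, the fingers measure 114 mm over their backs; the gripper's body (76 mm by 85 mm) begins 54 mm behind the grasp point. The pads swing forward as they close: fully open they stand 13 mm farther back than shut.
Start: joints at [-1.23, 0.087, 0.176, 1.66, 0, 1.571], TCP at [0.184, -0.518, 0.231] pointing down, gripper open.
Joint ranges: [-3.13, 3.13], [-0.85, 1.81], [-1.15, 1.24], [-2.2, 2.28], [-1.44, 1.52], [-3.14, 3.14]. Speed limits (rad/s): [2.22, 2.22, 2.57, 3.14, 3.14, 3.14].

## Interface

Orientations are given as a rotation vector (axis times angle).
In Python, from workcell import ctrl gives the robot as it stands.
- The arm moves only by the tool carry_out, never from a script. Its argument "plan" is a list of rows, each a list of 7 numbers: the shift along the world's x, y, z in mm, then the turn, a rotation vector about the world's x, y, z in rad, then the finger opening in mm, from 0 to 85.4. A call has 1 to 8 rows; each row shifts and turns the commanded pose from where the row before left it; what a row does not reach is not made up. A row lasts 1/12 s, in which the tool goes at most 41.7 mm and 7.16 degrees, less where a joint would pass 70% of its speed; a pose out of reach is approached as far as the arm can. A call with a gripper value outside its range is refused whole. The fingers move at their own pace and stop on an object; "force" is the grip in N (left out, the last holds). Time passes only in rows, so rows that do not move let the fingers close. It gives the time, the measured TCP pose, the force and the opening at its end, in the units of the state.
- ctrl.observe(): the state, without advancing time (a new reading comes with each control period).
- ctrl.grab_frame(name): name is "scene" or "top"; returns a dict with "frame" (400x640x3 uint8, blue, green, red), "camera_matrix" (3x3 intrinsics, pixels), "rvec" (rotation vector, rad) and "tvec" (3), from world to camera coordinates, as OpenCV has them. Camera axes: x right, y down, z forward; pixel columns grow to the right and rows downward; lengths in m; the calibration is good to about 2 mm. A picture is of the moment at which its call begins. There is no depth.
- ctrl.job_done(): hands the job in, once; it reports no verdict.
Trained networks look in the newest picture that a camera, given by its name, has taken for a name from the list of things; names that differ only in an ending like _2 or _b are one class to them, and where a whole thing is asked for, a point or a joint stands for the part that bears it (a point fixed in the world has none). Each returns a list of dicts, best first, with "conf" (0 to 1); they miss things now and then, are a little off and sometimes report something else, mostly with a low value. They report only what shows in the picture. A call takes as long as a camera call. They do not tell look-alikes from the thing itself.
- ctrl.recognise(camera, label): "point" ([column, row] in pixels, amid what is visible of it).
- ctrl.cut_out(camera, label): "mask" (400x640 bool, what is visible of it) and "point" ([column, row] in pixels, amid what is visible of it).
- ctrl.mark_of(camera, label): "point" ([column, row] in pixels: a listed point, or the origin of a listed thing).
The state is a dict: "time_s": time; "joint_positions": joint angles; "dq": joint speeds; "joint_efforts": joint torques, N m; "eef_pos": TCP position; "tcp_rot": TCP orientation; "force": force on the tool from outside, world axes, zero at the start; "moment": the same for the moment, N m; "width": finger opening in m.
Only numpy, scipy, OpenCV 4.12 (cv2) and the standard library are available. Lean on these libraries where they do the work, as an engineer would, in place of code of your own. Each camera call takes 0.05 s, during which the arm holds its last target.

## Working session

There is one attempt and no reset: what is moved stays moved. The work goes in short steps, Python scripts to look and compute and a tool call to move; the robot and the scene stay as the last step left them, time stands still between calls to the robot, and variables do not carry over. Pictures are saved under pics/ and viewed, and the job is handed in when it is done.

Besides the shell and the picture viewer there is one more tool, called after "Call:" as name(argument=value, ...) on one line, values as JSON. carry_out: Moves the arm, as the interface text tells. Its arguments: {"type":"object","properties":{"plan":{"type":"array"},"force":{"type":"number"}},"required":["plan"]}

```bash
ls; mkdir -p pics
python3 - <<'E'
from workcell import ctrl
import cv2
for n in("scene","top"):
    f=ctrl.grab_frame(n); cv2.imwrite(f"pics/{n}0.png",f["frame"])
    print(n,f["camera_matrix"],f["rvec"],f["tvec"])
    for l in["rail","stop","leaf","rack","spare_rack","cup","jar","reagent","tipbox","pipette","beaker"]:
        print(l,[(([round(float(v)) for v in d["point"]]),round(d["conf"],2)) for d in ctrl.recognise(n,l)][:3],[(([round(float(v),1) for v in d["point"]]),round(d["conf"],2)) for d in ctrl.mark_of(n,l)][:3])
print(ctrl.observe(),ctrl.pinch_z)
E
```

```text
pics
scene [[392.13464066   0.         324.94184052]
 [  0.         392.13464066 208.17832041]
 [  0.           0.           1.        ]] [ 1.63635662  1.93359697 -0.81642421] [ 0.07710388 -0.32848515  1.6999009 ]
rail [([327, 212], 0.78), ([471, 243], 0.33)] [([329.6, 228.6], 0.73)]
stop [([349, 220], 0.7)] [([342.7, 230.2], 0.62)]Traceback (most recent call last):
  File "<stdin>", line 7, in <module>
ValueError: it knows: beaker, cup, jar, pipette, rack, rail, reagent, spare_rack, stop, tipbox
```

Run:
```python
from workcell import ctrl
import cv2
for n in("scene","top"):
    f=ctrl.grab_frame(n); cv2.imwrite(f"pics/{n}1.png",f["frame"])
    print(n,f["camera_matrix"],f["rvec"],f["tvec"])
    for l in["rail","stop","rack","spare_rack","cup","jar","reagent","tipbox","pipette","beaker"]:
        print(l,[(([round(float(v)) for v in d["point"]]),round(d["conf"],2)) for d in ctrl.recognise(n,l)][:3],[(([round(float(v),1) for v in d["point"]]),round(d["conf"],2)) for d in ctrl.mark_of(n,l)][:3])
print(ctrl.observe(),ctrl.pinch_z)
```

```text
scene [[392.13464066   0.         324.94184052]
 [  0.         392.13464066 208.17832041]
 [  0.           0.           1.        ]] [ 1.63635662  1.93359697 -0.81642421] [ 0.07710388 -0.32848515  1.6999009 ]
rail [([328, 212], 0.59)] [([330.3, 223.3], 0.9)]
stop [([348, 222], 0.66)] [([342.5, 225.8], 0.8)]
rack [([307, 187], 0.88), ([412, 175], 0.79)] [([307.8, 192.4], 0.84), ([412.0, 185.0], 0.61), ([273.7, 272.0], 0.28)]
spare_rack [([189, 190], 0.7)] [([193.1, 193.8], 0.92), ([265.9, 189.7], 0.49)]
cup [([189, 184], 0.73), ([326, 213], 0.28)] [([267.3, 190.2], 0.69)]
jar [([329, 212], 0.27)] [([447.5, 238.0], 0.57)]
reagent [([470, 242], 0.72)] [([467.6, 256.9], 0.97)]
tipbox [([382, 281], 0.57), ([188, 233], 0.5)] [([381.6, 284.6], 0.76)]
pipette [([262, 270], 0.78)] [([274.4, 275.0], 0.63)]
beaker [([190, 230], 0.91)] [([192.7, 240.4], 0.86)]
top [[492.88516156   0.         328.32361479]
 [  0.         492.88516156 198.84270498]
 [  0.           0.           1.        ]] [ 2.14934076 -2.11290073  0.19824455] [-0.01261092  0.54000605  1.38288253]
rail [([326, 220], 0.7), ([252, 
[... 706 characters left out ...]
], 0.57)]
{'time_s': 2.4, 'joint_positions': array([-1.23000287e+00,  8.68696778e-02,  1.75911060e-01,  1.65982444e+00,
        5.44178777e-06,  1.57082693e+00]), 'dq': array([ 1.01726572e-04,  3.73152373e-05,  1.23039685e-03, -2.21407720e-03,
       -1.01909069e-03, -1.16110282e-03]), 'joint_efforts': array([-5.06265195e-06, -5.20094883e+01,  4.64856756e+01,  1.68030736e-03,
       -5.48910123e-06,  4.74720466e-06]), 'eef_pos': array([ 0.18382683, -0.51835788,  0.23130653]), 'tcp_rot': array([ 2.56593649e+00, -1.81260975e+00,  2.19616370e-05]), 'force': array([0.64454465, 0.22777371, 0.80046842]), 'moment': array([ 0.00619403, -0.03163036, -0.01877899]), 'width': 0.08524789734981042} 0.0187
```

View pics/scene0.png

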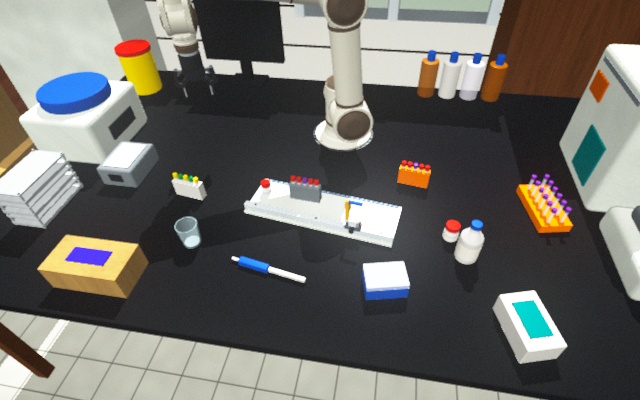

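View pics/top1.png

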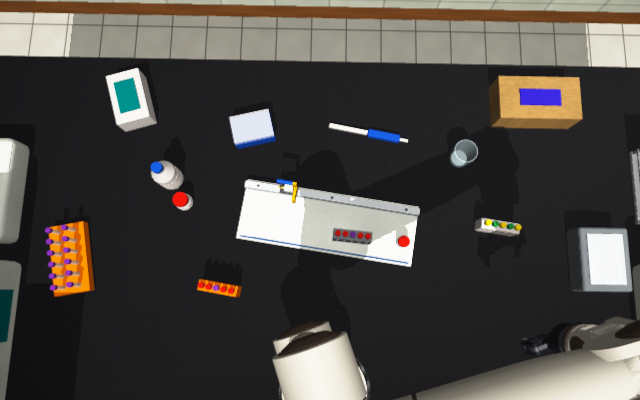

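Run:
```python
import cv2
f=cv2.imread("pics/top1.png"); cv2.imwrite("pics/topc.png",cv2.resize(f[165:275,225:425],(800,440),interpolation=cv2.INTER_CUBIC))
f=cv2.imread("pics/scene1.png"); cv2.imwrite("pics/scenec.png",cv2.resize(f[165:255,240:415],(800,411),interpolation=cv2.INTER_CUBIC))
```

```text
(no output)
```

View pics/topc.png

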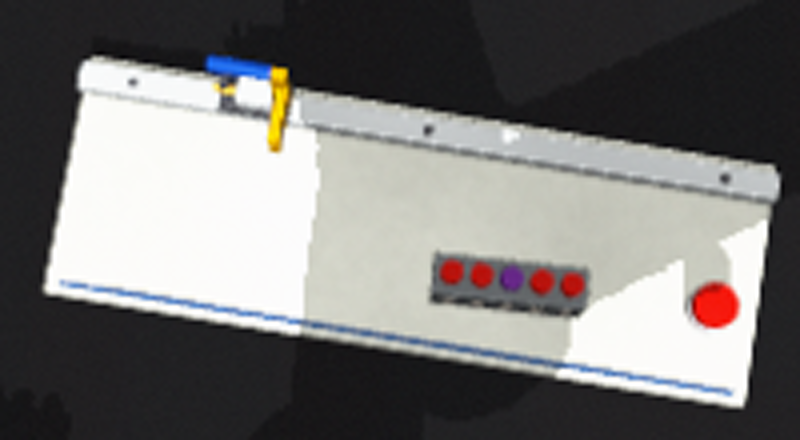

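View pics/scenec.png

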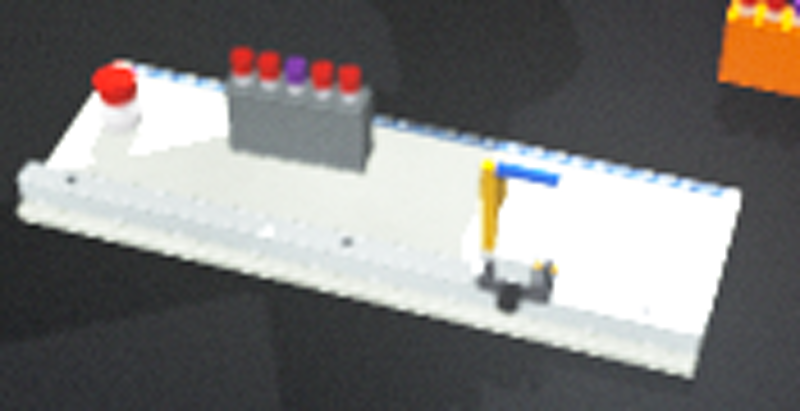

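```bash
cat > h.py <<'E'
import numpy as np,cv2
from scipy.optimize import least_squares
from scipy.spatial.transform import Rotation as R
K={'top':np.array([[492.88516156,0,328.32361479],[0,492.88516156,198.84270498],[0,0,1]]),'scene':np.array([[392.13464066,0,324.94184052],[0,392.13464066,208.17832041],[0,0,1]])}
rv={'scene':np.array([ 1.63635662,1.93359697,-0.81642421]),'top':np.array([2.14934076,-2.11290073,0.19824455])}
tv={'scene':np.array([0.07710388,-0.32848515,1.6999009]),'top':np.array([-0.01261092,0.54000605,1.38288253])}
def proj(c,P): return cv2.projectPoints(np.atleast_2d(np.array(P,float)),rv[c],tv[c],K[c],None)[0][:,0]
def ray(c,p):
    Rm=R.from_rotvec(rv[c]).as_matrix(); o=-Rm.T@tv[c]
    d=Rm.T@np.linalg.inv(K[c])@np.array([p[0],p[1],1.]); return o,d
def atz(c,p,z):
    o,d=ray(c,p); return o+d*(z-o[2])/d[2]
def R2w(p,P): # rail pose p=(x,y,yaw), P rail coords
    P=np.atleast_2d(P); c,s=np.cos(p[2]),np.sin(p[2])
    return np.c_[p[0]+c*P[:,0]-s*P[:,1],p[1]+s*P[:,0]+c*P[:,1],P[:,2]]
def w2R(p,P):
    P=np.atleast_2d(P); c,s=np.cos(p[2]),np.sin(p[2]); d=P[:,:2]-p[:2]
    return np.c_[c*d[:,0]+s*d[:,1],-s*d[:,0]+c*d[:,1],P[:,2]]
def tc(u,v): return (225+(u+.5)/4-.5,165+(v+.5)/4-.5)
def sc(u,v): return (240+(u+.5)/4.571-.5,165+(v+.5)/4.571-.5)
E
cat > fit.py <<'E'
from h import *
for c in K: print(c,ray(c,(320,200))[0])
obs=[('top',tc(45,293),(-.15,.21,.012)),('top',tc(745,407),(-.15,-.31,.012)),('top',tc(88,57),(.02,.21,.036)),('top',tc(778,165),(.02,-.31,.036)),
('top',tc(773,201),(0,-.31,.036)),('top',tc(80,92),(0,.21,.036)),
('scene',sc(742,192),(-.15,.21,.012)),('scene',sc(125,60),(-.15,-.31,.012)),('scene',sc(693,377),(.03,.21,0)),('scene',sc(20,217),(.03,-.31,0))]
def f(p): return np.concatenate([proj(c,R2w(p,P))[0]-np.array(q) for c,q,P in obs])
s=least_squares(f,[.5,0,0.1],loss='soft_l1'); print(s.x,np.round(f(s.x).reshape(-1,2),1))
p=s.x
np.save('p.npy',p)
for c,l in (('top',tc(512,276)),('scene',sc(296,70))): # violet cap top z=.102
    print('cap',w2R(p,atz(c,l,.100)))
print('orient',[w2R(p,atz('top',tc(*q),.1)) for q in((452,271),(572,284))])
# carriage & handle two-view
def tri(a,b):
    o1,d1=ray('top',a);o2,d2=ray('scene',b); A=np.c_[d1,-d2]; t=np.linalg.lstsq(A,o2-o1,rcond=None)[0]
    q1,q2=o1+t[0]*d1,o2+t[1]*d2; return w2R(p,(q1+q2)/2),np.linalg.norm(q1-q2)
print('handle left end',tri(tc(209,64),sc(557,180)))
print('handle right end/leaf',tri(tc(280,73),sc(490,165)))
print('cup',w2R(p,atz('top',tc(716,306),.057)))
E
python3 fit.py
```

```text
top [0.28598657 0.00452153 1.45681876]
scene [1.41923887 0.19197935 0.97591779]
[ 0.54561849  0.03845477 -0.14557776] [[-0.8 -0.7]
 [-0.2 -0.3]
 [-1.8  0.6]
 [ 0.6  2. ]
 [ 1.  -0.4]
 [-1.1 -1.6]
 [-0.1 -0.7]
 [-2.1 -0.5]
 [-0.3 -0.4]
 [-0.1 -0. ]]
cap [[-0.09407265 -0.12525253  0.1       ]]
cap [[-0.08609413 -0.12140929  0.1       ]]
orient [array([[-0.09737086, -0.08379542,  0.1       ]]), array([[-0.09283086, -0.16699973,  0.1       ]])]
handle left end (array([[0.0110014 , 0.10208696, 0.14169616]]), np.float64(0.0007864704901138258))
handle right end/leaf (array([[0.01203815, 0.05466983, 0.14287048]]), np.float64(0.0023563299772514667))
cup [[-0.08669422 -0.27350923  0.057     ]]
```

```bash
cat > st.py <<'E'
from workcell import ctrl
from h import *
p=np.load('p.npy'); o=ctrl.observe(); Rm=R.from_rotvec(o['tcp_rot']).as_matrix()
x=Rm[:,0]; a=np.arctan2(x[1],x[0])-p[2]; a=(a+np.pi/2)%np.pi-np.pi/2
g=np.array(o['eef_pos'])-Rm[:,2]*(-0)  
print('t',round(o['time_s'],2),'tcp',np.round(o['eef_pos'],4),'rail',np.round(w2R(p,o['eef_pos'])[0],4),'yaw err',round(a,4),'z',np.round(Rm[:,2],3),'j',np.round(o['joint_positions'],2),'F',np.round(o['force'],1),'M',np.round(o['moment'],2),'w',round(o['width'],4))
E
python3 st.py; python3 -c "
from h import *
p=np.load('p.npy')
print(R2w(p,[[.011,.080,.142],[-.09,-.123,.06],[.013,.04,.1]]))"
```

```text
t 2.4 tcp [ 0.1838 -0.5184  0.2313] rail [-0.2772 -0.6034  0.2313] yaw err -1.0845 z [ 0. -0. -1.] j [-1.23  0.09  0.18  1.66  0.    1.57] F [0.6 0.2 0.8] M [ 0.01 -0.03 -0.02] w 0.0852
[[ 0.56810726  0.11601285  0.142     ]
 [ 0.4387276  -0.07018839  0.06      ]
 [ 0.56428354  0.07614583  0.1       ]]
```

Call:
carry_out(plan=[[19,31.5,0,0,0,0.055,60],[19,31.5,0,0,0,0.055,60],[19,31.5,0,0,0,0.055,60],[19,31.5,0,0,0,0.055,60],[19,31.5,0,0,0,0.055,60],[19,31.5,0,0,0,0.055,60],[19,31.5,0,0,0,0.055,60],[19,31.5,0,0,0,0.055,60]], force=20)

```text
time_s: 3.07
eef_pos: [0.3363, -0.2647, 0.2315]
tcp_rot: [2.901, -1.205, 0.001]
force: [0.1, -1.0, -1.0]
width: 0.0598
```

Call:
carry_out(plan=[[19,31.5,0,0,0,0.055,60],[19,31.5,0,0,0,0.055,60],[19,31.5,0,0,0,0.055,60],[19,31.5,0,0,0,0.055,60],[19,31.5,0,0,0,0.055,60],[19,31.5,0,0,0,0.055,60],[19,31.5,0,0,0,0.055,60],[19,31.5,0,0,0,0.055,60]])

```text
time_s: 3.73
eef_pos: [0.4884, -0.0125, 0.2315]
tcp_rot: [-3.094, 0.542, -0.001]
force: [0.2, -1.4, 0.7]
width: 0.0601
```

Call:
carry_out(plan=[[20,32.5,0,0,0,0.055,60],[20,32.5,0,0,0,0.055,60],[20,32.5,0,0,0,0.055,60],[20,36,0,0,0,0.04,60],[0,0,0,0,0,0,60],[0,0,0,0,0,0,60]])

```text
time_s: 4.23
eef_pos: [0.5682, 0.1209, 0.23]
tcp_rot: [3.133, -0.223, -0.003]
force: [0.0, 0.1, -0.8]
width: 0.06
```

```bash
python3 st.py
python3 - <<'E'
from workcell import ctrl
import cv2
for n in("scene",):
    f=ctrl.grab_frame(n)["frame"]; cv2.imwrite(f"pics/a.png",cv2.resize(f[100:260,250:450],(800,640)[:2] if 0 else (750,600),interpolation=cv2.INTER_CUBIC))
E
```

```text
t 4.23 tcp [0.5682 0.1209 0.23  ] rail [0.0104 0.0849 0.23  ] yaw err 0.0035 z [-0.002 -0.    -1.   ] j [0.21 0.16 0.26 1.67 0.   1.92] F [ 0.   0.1 -0.8] M [-0.04  0.05 -0.05] w 0.06
```

View pics/a.png

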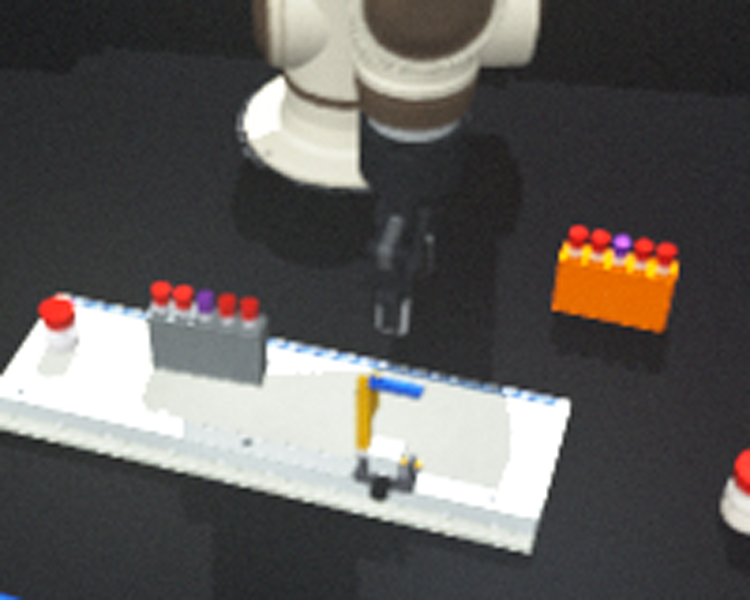

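Candidates for the rack: the grey one with red and violet caps at scene (307,187), and the orange look-alike at (412,175). I'm choosing grey. The gripper stands over the blue handle (crop (398,388)), so I'm descending onto it.

Call:
carry_out(plan=[[0,0,-25,0,0,0,60],[0,0,-25,0,0,0,60],[0,0,-25,0,0,0,60],[0,0,-20,0,0,0,60],[0,0,-10,0,0,0,60],[0,0,0,0,0,0,60]])

```text
time_s: 4.78
eef_pos: [0.5665, 0.1179, 0.1246]
tcp_rot: [3.132, -0.23, -0.004]
force: [-0.2, -0.8, 0.3]
width: 0.0598
```

Call:
carry_out(plan=[[0,0,0,0,0,0,30],[0,0,0,0,0,0,20],[0,0,0,0,0,0,5],[0,0,0,0,0,0,5],[0,0,0,0,0,0,5]])

```text
time_s: 5.2
eef_pos: [0.5685, 0.1192, 0.1277]
tcp_rot: [-3.133, 0.227, -0.003]
force: [1.1, -0.2, 6.0]
width: 0.0114
```

```bash
python3 st.py
python3 - <<'E'
from workcell import ctrl
import cv2
for n in("scene",):
    f=ctrl.grab_frame(n)["frame"]; cv2.imwrite(f"pics/b.png",cv2.resize(f[140:240,290:420],(780,600),interpolation=cv2.INTER_CUBIC))
E
```

```text
t 5.2 tcp [0.5685 0.1192 0.1277] rail [0.0109 0.0833 0.1277] yaw err 0.0006 z [ 0.002  0.    -1.   ] j [ 0.21  0.14  0.04  1.46 -0.    1.92] F [ 1.1 -0.2  6. ] M [-0.12 -0.08 -0.03] w 0.0114
```

View pics/b.png

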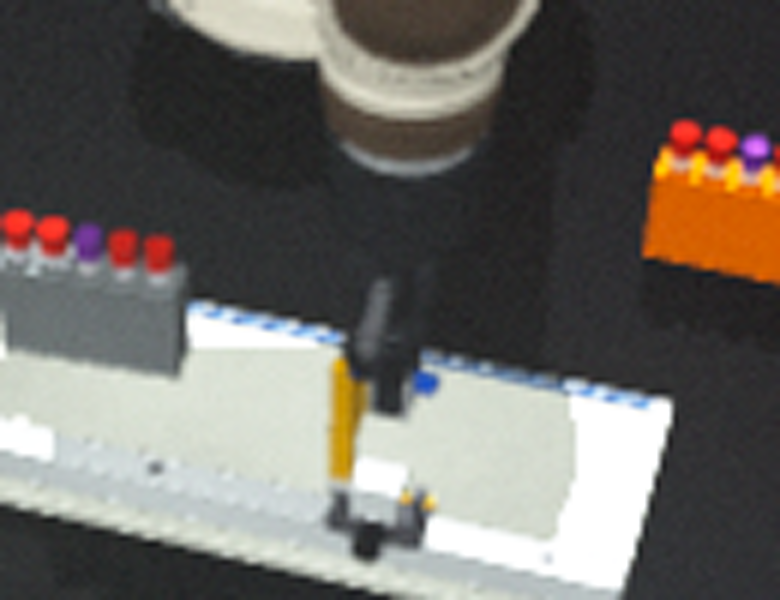

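Call:
carry_out(plan=[[-11,1.6,-0.7,0,0,0,5],[-10.8,1.6,-2.2,0,0,0,5],[-10.4,1.5,-3.6,0,0,0,5],[-9.9,1.5,-4.9,0,0,0,5],[-9.2,1.3,-6.2,0,0,0,5],[-8.3,1.2,-7.3,0,0,0,5]])

```text
time_s: 5.75
eef_pos: [0.5088, 0.1281, 0.1023]
tcp_rot: [-3.133, 0.227, -0.005]
force: [3.0, -0.2, 2.7]
width: 0.0114
```

Call:
carry_out(plan=[[-7.3,1.1,-8.4,0,0,0,5],[-6.1,0.9,-9.3,0,0,0,5],[-4.9,0.7,-10,0,0,0,5],[-3.5,0.5,-10.5,0,0,0,5],[-2.1,0.3,-9,0,0,0,5],[-0.7,0.1,-5,0,0,0,5],[0,0,-2,0,0,0,5],[0,0,0,0,0,0,5]])

```text
time_s: 6.42
eef_pos: [0.4845, 0.1316, 0.0469]
tcp_rot: [-3.133, 0.228, -0.003]
force: [6.2, 0.5, -0.8]
width: 0.0111
```

```bash
python3 st.py
```

```text
t 6.42 tcp [0.4845 0.1316 0.0469] rail [-0.074   0.0833  0.0469] yaw err 0.0005 z [ 0.002  0.    -1.   ] j [ 0.27 -0.02 -0.29  1.3  -0.    1.98] F [ 6.2  0.5 -0.8] M [ 0.1  -1.27  0.1 ] w 0.0111
```

Call:
carry_out(plan=[[0,0,-2,0,0,0,5],[0,0,-2,0,0,0,5],[0,0,-1,0,0,0,5],[0,0,0,0,0,0,5]])

```text
time_s: 6.75
eef_pos: [0.4845, 0.1317, 0.0432]
tcp_rot: [-3.133, 0.227, -0.003]
force: [3.8, 0.6, 9.3]
width: 0.0111
```

Call:
carry_out(plan=[[0,0,-2,0,0,0,5],[0,0,0,0,0,0,5]])

```text
time_s: 6.92
eef_pos: [0.4846, 0.1319, 0.0424]
tcp_rot: [-3.132, 0.227, -0.004]
force: [-3.1, -0.4, 19.9]
width: 0.0112
```

Call:
carry_out(plan=[[0,0,0,0,0,0,5],[0,0,0,0,0,0,5],[0,0,0,0,0,0,20],[0,0,0,0,0,0,40],[0,0,0,0,0,0,40],[0,0,15,0,0,0,40],[0,0,35,0,0,0,40],[0,0,35,0,0,0,40]])

```text
time_s: 7.58
eef_pos: [0.482, 0.131, 0.1241]
tcp_rot: [3.132, -0.227, -0.008]
force: [1.8, 0.1, 1.1]
width: 0.0402
```

Call:
carry_out(plan=[[-15,-30,25,0,0,0,60],[-10,-30,15,0,0,0,60],[-10,-35,0,0,0,0.01,60],[-5,-35,0,0,0,0.02,60],[-5,-35,0,0,0,0.02,60],[0,-35,0,0,0,0,60],[0,0,0,0,0,0,60]])

```text
time_s: 8.17
eef_pos: [0.4378, -0.0728, 0.1644]
tcp_rot: [3.137, -0.156, -0.002]
force: [-0.8, 0.9, -0.2]
width: 0.0599
```

```bash
python3 st.py
python3 - <<'E'
from workcell import ctrl
import cv2
f=ctrl.grab_frame("scene")["frame"]; cv2.imwrite(f"pics/c.png",cv2.resize(f[140:250,250:410],(800,550),interpolation=cv2.INTER_CUBIC))
f=ctrl.grab_frame("top")["frame"]; cv2.imwrite(f"pics/ct.png",cv2.resize(f[165:275,225:425],(800,440),interpolation=cv2.INTER_CUBIC))
E
```

```text
t 8.17 tcp [ 0.4378 -0.0728  0.1644] rail [-0.0906 -0.1257  0.1644] yaw err 0.0463 z [-0.001 -0.001 -1.   ] j [-0.16 -0.18 -0.21  1.54 -0.    1.51] F [-0.8  0.9 -0.2] M [ 0.06  0.   -0.02] w 0.0599
```

View pics/c.png

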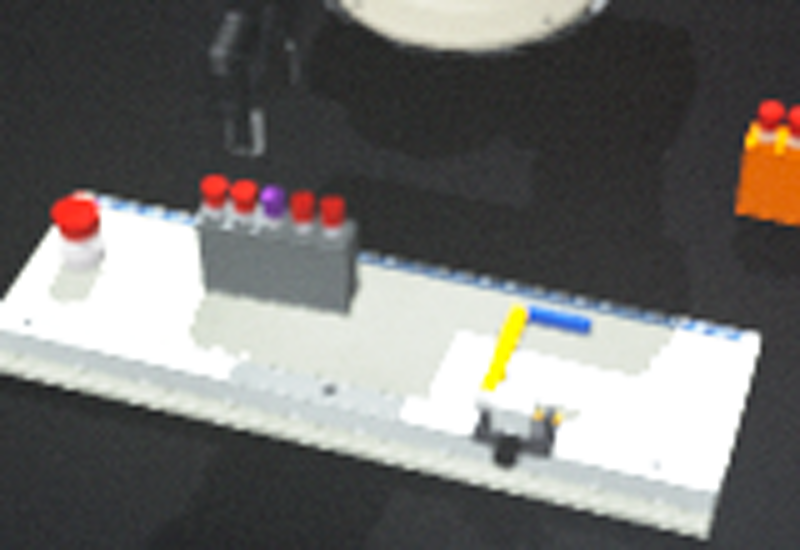

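View pics/ct.png

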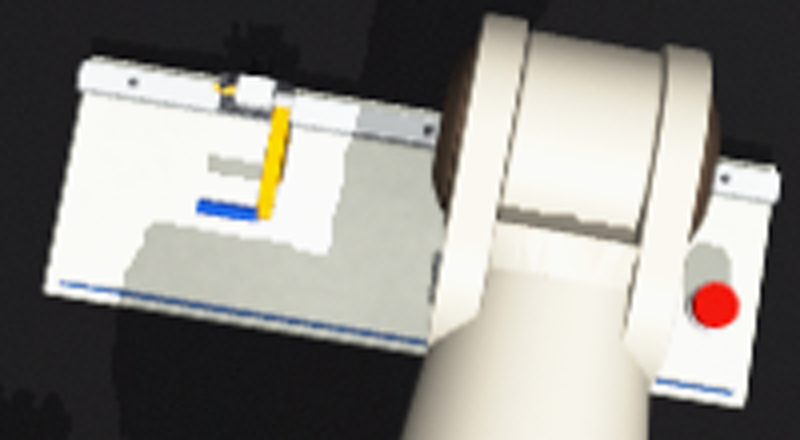

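Call:
carry_out(plan=[[0,0,-30,0,0,0,60],[0,0,-30,0,0,0,60],[0,0,-30,0,0,0,60],[0,0,-20,0,0,0,60],[0,0,-9,0,0,0,60],[0,0,0,0,0,0,60]])

```text
time_s: 8.77
eef_pos: [0.4373, -0.0673, 0.0439]
tcp_rot: [-3.138, 0.147, 0.006]
force: [-1.4, 0.1, -0.1]
width: 0.0598
```

Call:
carry_out(plan=[[0,0,0,0,0,0,40],[0,0,0,0,0,0,32],[0,0,0,0,0,0,28],[0,0,0,0,0,0,22],[0,0,0,0,0,0,22]])

```text
time_s: 9.18
eef_pos: [0.439, -0.0684, 0.0469]
tcp_rot: [-3.138, 0.149, -0.001]
force: [-3.4, 1.2, 2.9]
width: 0.0302
```

```bash
python3 st.py
python3 - <<'E'
from workcell import ctrl
import cv2
f=ctrl.grab_frame("scene")["frame"]; cv2.imwrite(f"pics/d.png",cv2.resize(f[140:250,250:410],(800,550),interpolation=cv2.INTER_CUBIC))
E
```

```text
t 9.18 tcp [ 0.439  -0.0684  0.0469] rail [-0.09   -0.1212  0.0469] yaw err 0.0505 z [ 0.001 -0.    -1.   ] j [-0.15 -0.16 -0.42  1.31  0.    1.51] F [-3.4  1.2  2.9] M [ 0.27  0.73 -0.01] w 0.0302
```

View pics/d.png

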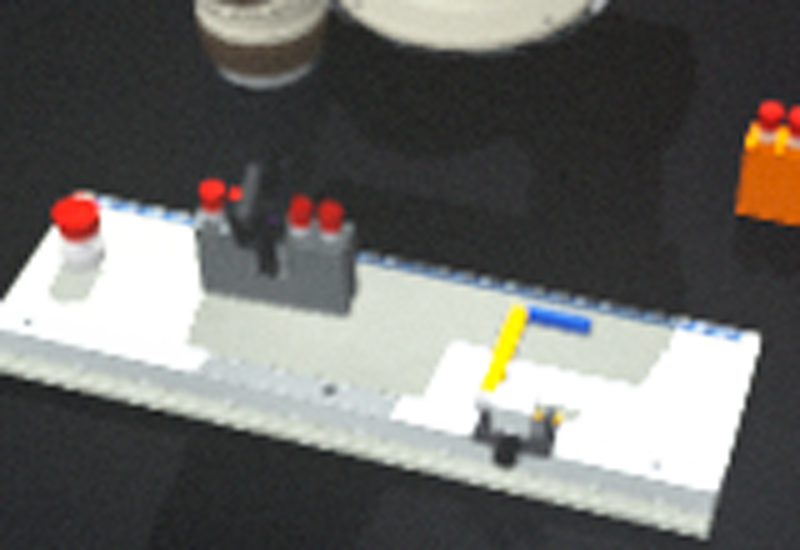

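Call:
carry_out(plan=[[4,-0.6,0,0,0,-0.01,22],[7.9,-1.2,0,0,0,-0.02,22],[7.9,-1.2,0,0,0,-0.02,22],[7.9,-1.2,0,0,0,0,22],[7.9,-1.2,0,0,0,0,22],[7.9,-1.2,0,0,0,0,22],[7.9,-1.2,0,0,0,0,22],[7.9,-1.2,0,0,0,0,22]], force=35)

```text
time_s: 9.9
eef_pos: [0.4976, -0.0775, 0.0467]
tcp_rot: [3.133, -0.228, -0.002]
force: [-8.5, 1.8, 10.4]
width: 0.0294
```

Call:
carry_out(plan=[[4,-0.6,0,0,0,0,22],[3,-0.4,0,0,0,0,22],[0,0,0,0,0,0,22],[0,0,0,0,0,0,22]])

```text
time_s: 10.23
eef_pos: [0.5049, -0.0786, 0.0468]
tcp_rot: [3.133, -0.228, -0.0]
force: [-4.3, 1.2, 7.0]
width: 0.0295
```

```bash
python3 st.py
```

```text
t 10.23 tcp [ 0.5049 -0.0786  0.0468] rail [-0.0233 -0.1217  0.0468] yaw err 0.0002 z [-0. -0. -1.] j [-0.15  0.   -0.27  1.3  -0.    1.56] F [-4.3  1.2  7. ] M [ 0.11  1.04 -0.05] w 0.0295
```

Call:
carry_out(plan=[[3,-0.4,1,0,0,0,22],[3,-0.4,0,0,0,0,22],[0,0,0,0,0,0,22],[0,0,0,0,0,0,22]])

```text
time_s: 10.57
eef_pos: [0.5112, -0.0793, 0.0468]
tcp_rot: [-3.133, 0.228, 0.0]
force: [1.2, -0.6, -3.1]
width: 0.0295
```

Call:
carry_out(plan=[[2,-0.3,0,0,0,0,22],[0,0,0,0,0,0,22],[0,0,0,0,0,0,22]])

```text
time_s: 10.82
eef_pos: [0.513, -0.0796, 0.0469]
tcp_rot: [-3.133, 0.228, 0.0]
force: [0.5, 0.1, -3.2]
width: 0.0293
```

Call:
carry_out(plan=[[2,-0.3,0,0,0,0,22],[0,0,0,0,0,0,22],[0,0,0,0,0,0,22]])

```text
time_s: 11.07
eef_pos: [0.5148, -0.0798, 0.0469]
tcp_rot: [-3.133, 0.228, 0.001]
force: [-1.0, -0.0, -3.1]
width: 0.0298
```

Call:
carry_out(plan=[[2,-0.3,-0.3,0,0,0,22],[0,0,0,0,0,0,22],[0,0,0,0,0,0,22]])

```text
time_s: 11.32
eef_pos: [0.515, -0.0798, 0.0468]
tcp_rot: [-3.133, 0.228, 0.006]
force: [-12.3, 1.6, 4.3]
width: 0.0296
```

Call:
carry_out(plan=[[1.5,-0.2,0,0,0,0,22],[0,0,0,0,0,0,22],[0,0,0,0,0,0,22]])

```text
time_s: 11.57
eef_pos: [0.5151, -0.0798, 0.0468]
tcp_rot: [-3.133, 0.228, 0.011]
force: [-20.0, 2.0, 11.1]
width: 0.0297
```

```bash
python3 st.py
```

```text
t 11.57 tcp [ 0.5151 -0.0798  0.0468] rail [-0.013  -0.1214  0.0468] yaw err 0.0004 z [-0.007  0.001 -1.   ] j [-0.15  0.03 -0.24  1.31  0.    1.56] F [-20.    2.   11.1] M [ 0.76  4.23 -0.15] w 0.0297
```

Run:
```python
from h import *
p=np.load('p.npy')
for q in((272,217),(290,110),(281,165),(258,217),(275,107)): print(q,w2R(p,atz('top',tc(*q),.064)))
print(w2R(p,atz('top',tc(197,207),.06)))
import cv2
im=cv2.imread('pics/ct.png');cv2.imwrite('pics/ctz.png',cv2.resize(im[80:240,170:330],(800,800))[:600])
```

```text
(272, 217) [[-0.07593723  0.04849473  0.064     ]]
(290, 110) [[0.00261902 0.04922622 0.064     ]]
(281, 165) [[-0.03792401  0.04867035  0.064     ]]
(258, 217) [[-0.07755523  0.05832703  0.064     ]]
(275, 107) [[0.00302829 0.06024653 0.064     ]]
[[-0.07703015  0.10295028  0.06      ]]
```

Call:
carry_out(plan=[[-1.5,0.2,0.5,0,0,0,22],[1.2,8,0,0,0,0,22],[1.6,11,0,0,0,0,22],[1.6,11,0,0,0,0,22],[1.6,11,0,0,0,0,22],[1.6,11,0,0,0,0,22],[1.2,8,0,0,0,0,22],[0,0,0,0,0,0,22]])

```text
time_s: 12.23
eef_pos: [0.5238, -0.02, 0.047]
tcp_rot: [3.131, -0.227, -0.007]
force: [-11.9, -1.6, 3.8]
width: 0.0296
```

```bash
python3 st.py
```

```text
t 12.23 tcp [ 0.5238 -0.02    0.047 ] rail [-0.0131 -0.061   0.047 ] yaw err 0.0007 z [-0.004 -0.002 -1.   ] j [-0.04  0.04 -0.23  1.31 -0.    1.68] F [-11.9  -1.6   3.8] M [-0.26  2.45 -0.12] w 0.0296
```

Call:
carry_out(plan=[[1.2,8,0,0,0,0,22],[1.5,10,0,0,0,0,22],[1.5,10,0,0,0,0,22],[0.9,6,0,0,0,0,22],[0.6,4,0,0,0,0,22],[0,0,0,0,0,0,22],[0,0,0,0,0,0,22]])

```text
time_s: 12.82
eef_pos: [0.5293, 0.017, 0.0471]
tcp_rot: [3.131, -0.228, -0.007]
force: [-11.8, -4.9, 4.8]
width: 0.0295
```

```bash
python3 st.py
python3 - <<'E'
from workcell import ctrl
import cv2
f=ctrl.grab_frame("scene")["frame"]; cv2.imwrite(f"pics/e.png",cv2.resize(f[140:250,250:410],(800,550),interpolation=cv2.INTER_CUBIC))
E
```

```text
t 12.82 tcp [0.5293 0.017  0.0471] rail [-0.0131 -0.0236  0.0471] yaw err 0.0002 z [-0.005 -0.002 -1.   ] j [ 0.03  0.05 -0.22  1.31 -0.    1.75] F [-11.8  -4.9   4.8] M [-1.04  2.66 -0.06] w 0.0295
```

View pics/e.png

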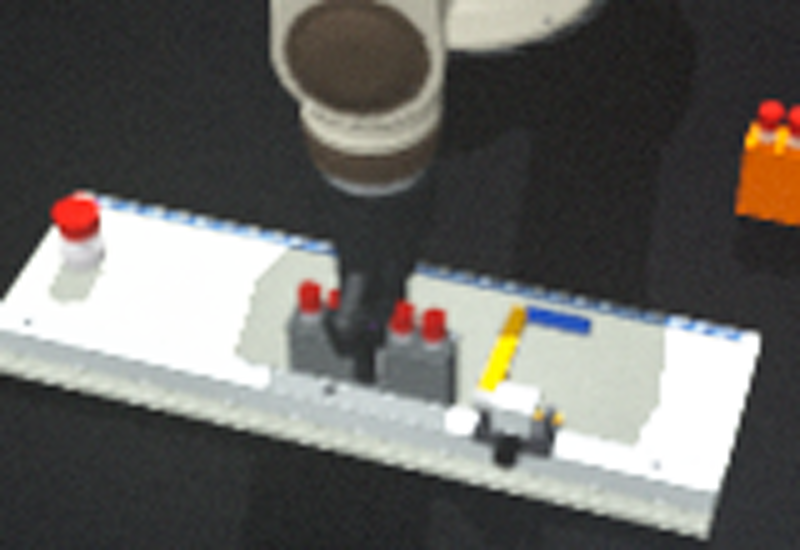

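Call:
carry_out(plan=[[-0.8,0.1,0.4,0,0,0,22],[0.3,2,0,0,0,0,22],[0.3,2,0,0,0,0,22],[0.3,2,0,0,0,0,22],[0.3,2,0,0,0,0,22],[0.15,1,0,0,0,0,22],[0,0,0,0,0,0,22]])

```text
time_s: 13.45
eef_pos: [0.5306, 0.0265, 0.0471]
tcp_rot: [3.132, -0.228, -0.005]
force: [-5.7, -3.0, -1.7]
width: 0.0296
```

Call:
carry_out(plan=[[0.15,1,0,0,0,0,22],[0.15,1,0,0,0,0,22],[0,0,0,0,0,0,22]])

```text
time_s: 13.7
eef_pos: [0.5309, 0.0284, 0.0471]
tcp_rot: [3.132, -0.228, -0.005]
force: [-6.3, -3.2, -2.5]
width: 0.0294
```

```bash
python3 st.py
```

```text
t 13.7 tcp [0.5309 0.0284 0.0471] rail [-0.0131 -0.0121  0.0471] yaw err 0.0002 z [-0.003 -0.001 -1.   ] j [ 0.05  0.06 -0.21  1.31 -0.    1.77] F [-6.3 -3.2 -2.5] M [-0.59  1.47 -0.08] w 0.0294
```

Call:
carry_out(plan=[[0.15,1,-0.2,0,0,0,22],[0,0,0,0,0,0,22],[0.15,1,0,0,0,0,22],[0,0,0,0,0,0,22]])

```text
time_s: 14.03
eef_pos: [0.5311, 0.0301, 0.047]
tcp_rot: [3.131, -0.228, -0.005]
force: [-7.9, -5.0, -1.9]
width: 0.0295
```

Call:
carry_out(plan=[[0.15,1,0,0,0,0,22],[0,0,0,0,0,0,22]])

```text
time_s: 14.2
eef_pos: [0.5313, 0.0311, 0.047]
tcp_rot: [3.131, -0.228, -0.005]
force: [-8.1, -4.3, -1.0]
width: 0.0294
```

Call:
carry_out(plan=[[0.15,1,0,0,0,0,22],[0,0,0,0,0,0,22]])

```text
time_s: 14.37
eef_pos: [0.5314, 0.0321, 0.047]
tcp_rot: [3.131, -0.228, -0.005]
force: [-7.0, -5.1, -0.7]
width: 0.0295
```

Call:
carry_out(plan=[[0.15,1,0,0,0,0,22],[0,0,0,0,0,0,22]])

```text
time_s: 14.53
eef_pos: [0.5316, 0.0331, 0.047]
tcp_rot: [3.131, -0.228, -0.005]
force: [-7.9, -5.5, 0.4]
width: 0.0298
```

Call:
carry_out(plan=[[0.15,1,0,0,0,0,22],[0,0,0,0,0,0,22]])

```text
time_s: 14.7
eef_pos: [0.5317, 0.0341, 0.047]
tcp_rot: [3.131, -0.228, -0.005]
force: [-7.9, -3.8, -0.7]
width: 0.0293
```

Call:
carry_out(plan=[[0.1,0.7,0,0,0,0,22],[0,0,0,0,0,0,22]])

```text
time_s: 14.87
eef_pos: [0.5318, 0.0348, 0.047]
tcp_rot: [3.131, -0.228, -0.005]
force: [-7.2, -3.1, -0.4]
width: 0.0294
```

Call:
carry_out(plan=[[0.1,0.7,0,0,0,0,22],[0,0,0,0,0,0,22]])

```text
time_s: 15.03
eef_pos: [0.5319, 0.0355, 0.047]
tcp_rot: [3.131, -0.228, -0.005]
force: [-7.3, -4.2, -0.4]
width: 0.0296
```

Call:
carry_out(plan=[[0.1,0.7,0,0,0,0,22],[0,0,0,0,0,0,22]])

```text
time_s: 15.2
eef_pos: [0.5321, 0.0362, 0.047]
tcp_rot: [3.131, -0.228, -0.005]
force: [-7.2, -5.0, 0.0]
width: 0.0294
```

Call:
carry_out(plan=[[0.1,0.7,0,0,0,0,22],[0,0,0,0,0,0,22]])

```text
time_s: 15.37
eef_pos: [0.5321, 0.0369, 0.047]
tcp_rot: [3.131, -0.228, -0.005]
force: [-7.9, -4.7, -0.6]
width: 0.0296
```

```bash
python3 st.py
python3 - <<'E'
from workcell import ctrl
import cv2
f=ctrl.grab_frame("scene")["frame"]; cv2.imwrite(f"pics/f.png",cv2.resize(f[170:240,310:410],(800,560),interpolation=cv2.INTER_CUBIC))
E
```

```text
t 15.37 tcp [0.5321 0.0369 0.047 ] rail [-0.0131 -0.0035  0.047 ] yaw err -0.0 z [-0.003 -0.002 -1.   ] j [ 0.07  0.06 -0.21  1.31 -0.    1.79] F [-7.9 -4.7 -0.6] M [-1.01  1.66 -0.06] w 0.0296
```

View pics/f.png

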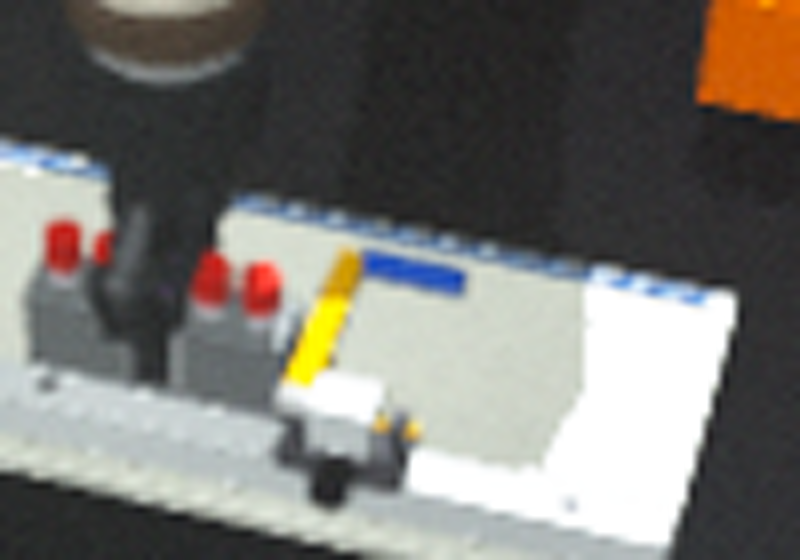

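Call:
carry_out(plan=[[0.1,0.6,0,0,0,0,22],[0,0,0,0,0,0,22]])

```text
time_s: 15.58
eef_pos: [0.5322, 0.0375, 0.047]
tcp_rot: [3.131, -0.228, -0.005]
force: [-8.4, -3.9, -1.0]
width: 0.0296
```

Call:
carry_out(plan=[[0.1,0.6,0,0,0,0,22],[0,0,0,0,0,0,22]])

```text
time_s: 15.75
eef_pos: [0.5323, 0.0381, 0.047]
tcp_rot: [3.131, -0.228, -0.005]
force: [-8.0, -4.3, -0.5]
width: 0.0294
```

Call:
carry_out(plan=[[0.1,0.6,0,0,0,0,22],[0,0,0,0,0,0,22]])

```text
time_s: 15.92
eef_pos: [0.5324, 0.0386, 0.047]
tcp_rot: [3.131, -0.228, -0.005]
force: [-8.7, -4.3, -0.6]
width: 0.0296
```

Call:
carry_out(plan=[[0.1,0.6,0,0,0,0,22],[0,0,0,0,0,0,22]])

```text
time_s: 16.08
eef_pos: [0.5325, 0.0392, 0.047]
tcp_rot: [3.131, -0.228, -0.005]
force: [-7.1, -5.0, -0.3]
width: 0.0296
```

Call:
carry_out(plan=[[0.1,0.6,0,0,0,0,22],[0,0,0,0,0,0,22]])

```text
time_s: 16.25
eef_pos: [0.5325, 0.0393, 0.047]
tcp_rot: [3.13, -0.229, -0.005]
force: [-9.1, -8.3, 0.6]
width: 0.0295
```

Call:
carry_out(plan=[[0.1,0.6,0,0,0,0,22],[0,0,0,0,0,0,22]])

```text
time_s: 16.42
eef_pos: [0.5325, 0.0393, 0.047]
tcp_rot: [3.129, -0.229, -0.005]
force: [-8.7, -11.6, 0.6]
width: 0.0292
```

Call:
carry_out(plan=[[0.1,0.6,0,0,0,0,22],[0,0,0,0,0,0,22]])

```text
time_s: 16.58
eef_pos: [0.5325, 0.0394, 0.047]
tcp_rot: [3.127, -0.23, -0.005]
force: [-9.6, -14.0, 1.7]
width: 0.0298
```

Call:
carry_out(plan=[[-0.1,-0.7,0,0,0,0,22],[0,0,0,0,0,0,22],[0,0,0,0,0,0,22],[0,0,0,0,0,0,22]])

```text
time_s: 16.92
eef_pos: [0.5325, 0.0394, 0.047]
tcp_rot: [3.129, -0.229, -0.005]
force: [-9.8, -11.2, 0.8]
width: 0.0292
```

Call:
carry_out(plan=[[0,0,0,0,0,0,22],[0,0,0,0,0,0,22],[0,0,0,0,0,0,22],[0,0,0,0,0,0,22]])

```text
time_s: 17.25
eef_pos: [0.5325, 0.0393, 0.047]
tcp_rot: [3.129, -0.229, -0.005]
force: [-8.4, -10.6, 0.7]
width: 0.0297
```

```bash
python3 st.py
python3 - <<'E'
from workcell import ctrl
import cv2
f=ctrl.grab_frame("scene")["frame"]; cv2.imwrite(f"pics/g.png",cv2.resize(f[170:240,310:410],(800,560),interpolation=cv2.INTER_CUBIC))
f=ctrl.grab_frame("top")["frame"]; cv2.imwrite(f"pics/gt.png",cv2.resize(f[165:275,225:425],(800,440),interpolation=cv2.INTER_CUBIC))
E
```

```text
t 17.25 tcp [0.5325 0.0393 0.047 ] rail [-0.0131 -0.001   0.047 ] yaw err -0.0008 z [-0.004 -0.004 -1.   ] j [ 0.08  0.06 -0.21  1.31 -0.    1.79] F [ -8.4 -10.6   0.7] M [-2.07  1.92 -0.02] w 0.0297
```

View pics/g.png

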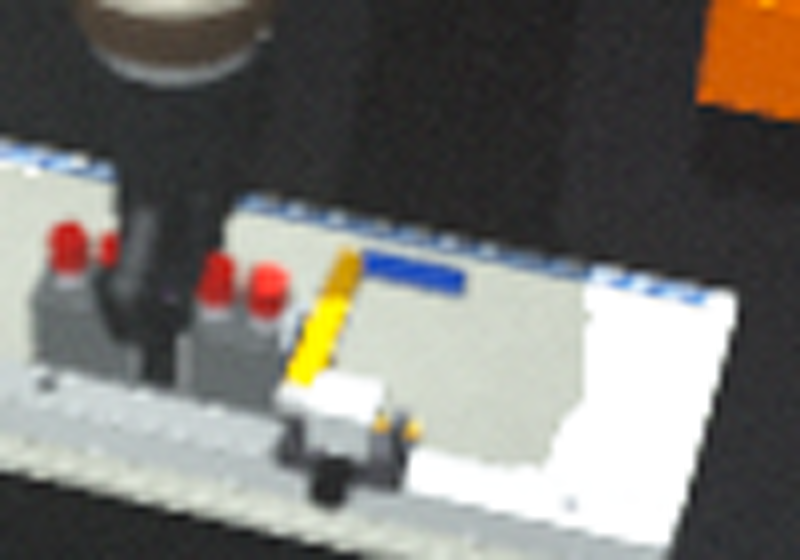

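View pics/gt.png

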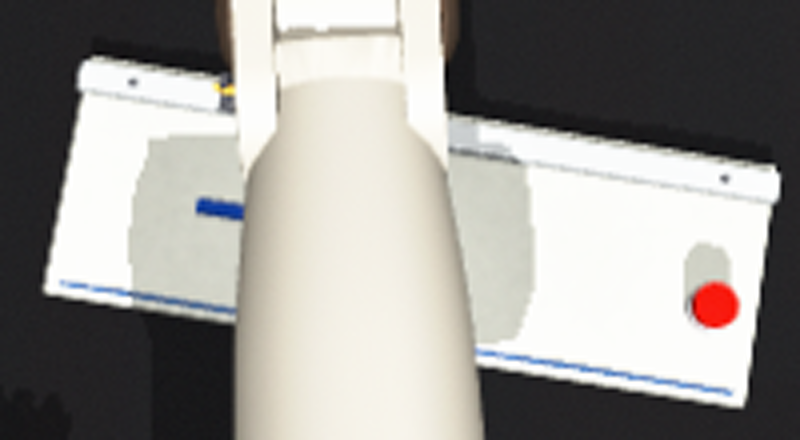

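Call:
carry_out(plan=[[-0.5,-0.7,0,0,0,0,22],[-0.5,-0.6,0,0,0,0,22],[-0.2,-0.3,0,0,0,0,22],[0,0,0,0,0,0,22]])

```text
time_s: 17.68
eef_pos: [0.5324, 0.0393, 0.047]
tcp_rot: [3.132, -0.228, -0.002]
force: [-4.1, -4.3, -5.2]
width: 0.0296
```

```bash
python3 st.py
```

```text
t 17.68 tcp [0.5324 0.0393 0.047 ] rail [-0.0132 -0.0011  0.047 ] yaw err 0.0003 z [-0.001 -0.001 -1.   ] j [ 0.07  0.06 -0.21  1.3  -0.    1.79] F [-4.1 -4.3 -5.2] M [-0.79  0.86 -0.06] w 0.0296
```

Call:
carry_out(plan=[[-0.3,-0.6,-0.5,0,0,0,22],[0,0,0,0,0,0,22],[0,0,0,0,0,0,22]], force=20)

```text
time_s: 17.93
eef_pos: [0.5324, 0.0392, 0.047]
tcp_rot: [-3.133, 0.227, 0.001]
force: [-4.8, -1.5, -3.3]
width: 0.0294
```

Call:
carry_out(plan=[[0,0,0,0,0,0,32],[0,0,0,0,0,0,36],[0,0,0,0,0,0,42],[0,0,0,0,0,0,46],[0,0,0,0,0,0,46]])

```text
time_s: 18.35
eef_pos: [0.5333, 0.0391, 0.0474]
tcp_rot: [-3.133, 0.227, -0.002]
force: [0.6, -0.3, 0.3]
width: 0.0461
```

```bash
python3 st.py
```

```text
t 18.35 tcp [0.5333 0.0391 0.0474] rail [-0.0123 -0.0011  0.0474] yaw err 0.0007 z [ 0.001  0.    -1.   ] j [ 0.07  0.06 -0.21  1.3   0.    1.79] F [ 0.6 -0.3  0.3] M [ 0.05 -0.02  0.  ] w 0.0461
```

Call:
carry_out(plan=[[0,0,10,0,0,0,46],[0,0,25,0,0,0,46],[0,0,30,0,0,0,46],[0,0,30,0,0,0,46],[0,0,15,0,0,0,46],[-10,20,0,0,0,0,46],[-15,25,0,0,0,0,46],[-15,30,0,0,0,0,46]])

```text
time_s: 19.02
eef_pos: [0.4927, 0.1141, 0.1582]
tcp_rot: [-3.133, 0.231, -0.002]
force: [-0.3, 1.1, -0.2]
width: 0.0459
```

Call:
carry_out(plan=[[-9,19,0,0,0,0,40],[0,0,0,0,0,0,40],[0,0,0,0,0,0,40]])

```text
time_s: 19.27
eef_pos: [0.4836, 0.1339, 0.158]
tcp_rot: [-3.133, 0.224, -0.002]
force: [-0.4, 0.8, -0.3]
width: 0.0401
```

```bash
python3 st.py
python3 - <<'E'
from workcell import ctrl
import cv2
f=ctrl.grab_frame("scene")["frame"]; cv2.imwrite(f"pics/i.png",cv2.resize(f[150:240,290:410],(800,600),interpolation=cv2.INTER_CUBIC))
f=ctrl.grab_frame("top")["frame"]; cv2.imwrite(f"pics/it.png",cv2.resize(f[165:275,225:425],(800,440),interpolation=cv2.INTER_CUBIC))
E
```

```text
t 19.27 tcp [0.4836 0.1339 0.158 ] rail [-0.0752  0.0854  0.158 ] yaw err 0.0027 z [ 0.001  0.    -1.   ] j [ 0.27 -0.04 -0.1   1.51 -0.    1.98] F [-0.4  0.8 -0.3] M [ 0.03 -0.01 -0.  ] w 0.0401
```

View pics/i.png

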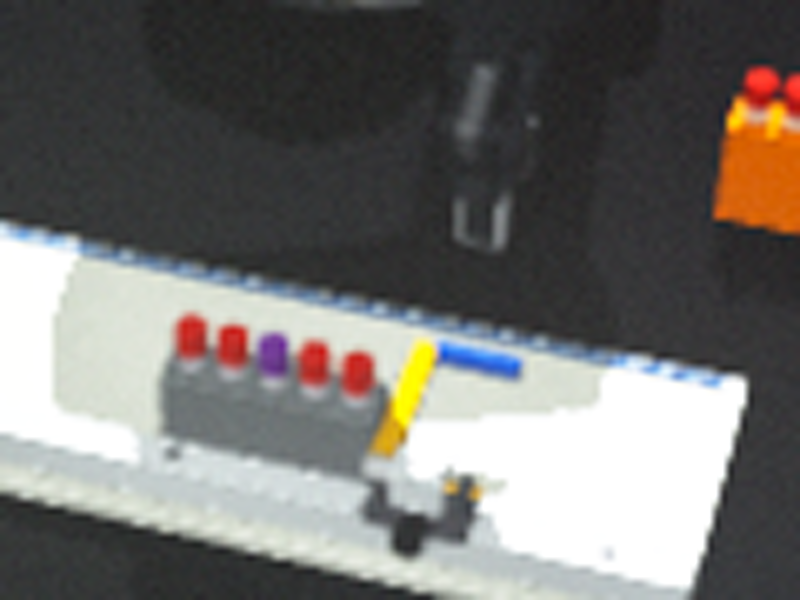

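View pics/it.png

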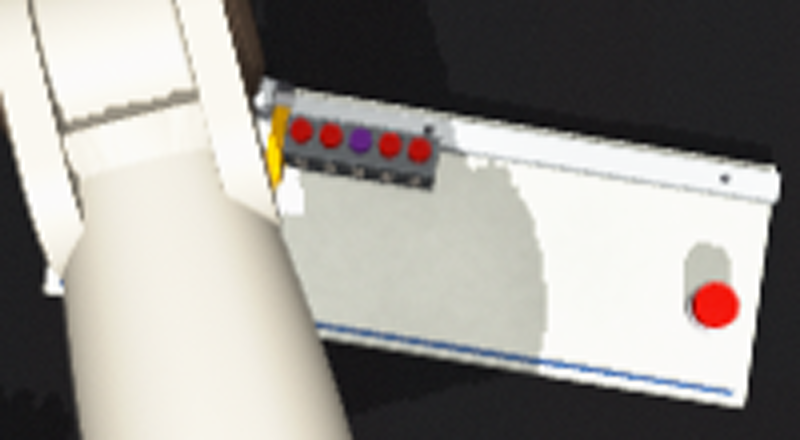

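Call:
carry_out(plan=[[0.5,1,-30,0,0,0,40],[0,0,-30,0,0,0,40],[0,0,-30,0,0,0,40],[0,0,-17,0,0,0,40],[0,0,-8,0,0,0,40],[0,0,0,0,0,0,40]])

```text
time_s: 19.87
eef_pos: [0.4836, 0.1331, 0.0404]
tcp_rot: [3.132, -0.229, -0.004]
force: [-0.3, -0.3, 1.1]
width: 0.04
```

Call:
carry_out(plan=[[0,0,0,0,0,0,24],[0,0,0,0,0,0,16],[0,0,0,0,0,0,5],[0,0,0,0,0,0,5],[0,0,0,0,0,0,5]], force=25)

```text
time_s: 20.28
eef_pos: [0.485, 0.1342, 0.0434]
tcp_rot: [-3.133, 0.228, -0.003]
force: [-1.4, -1.4, 6.7]
width: 0.0114
```

```bash
python3 st.py
```

```text
t 20.28 tcp [0.485  0.1342 0.0434] rail [-0.0739  0.0859  0.0434] yaw err 0.0005 z [ 0.002  0.    -1.   ] j [ 0.27 -0.02 -0.29  1.29 -0.    1.99] F [-1.4 -1.4  6.7] M [-0.15  0.38 -0.  ] w 0.0114
```

Call:
carry_out(plan=[[0.1,0,3,0,0,0,5],[0.2,0,4,0,0,0,5],[0.4,-0.1,5,0,0,0,5],[1.3,-0.2,7,0,0,0,5],[2.2,-0.3,8.5,0,0,0,5],[3,-0.4,8.5,0,0,0,5],[0,0,0,0,0,0,5]])

```text
time_s: 20.87
eef_pos: [0.492, 0.1331, 0.0801]
tcp_rot: [-3.133, 0.228, -0.002]
force: [-3.0, -0.1, 1.6]
width: 0.0108
```

```bash
python3 st.py
python3 - <<'E'
from workcell import ctrl
import cv2
f=ctrl.grab_frame("scene")["frame"]; cv2.imwrite(f"pics/j.png",cv2.resize(f[150:240,290:410],(800,600),interpolation=cv2.INTER_CUBIC))
E
```

```text
t 20.87 tcp [0.492  0.1331 0.0801] rail [-0.0667  0.0859  0.0801] yaw err 0.0005 z [ 0.001  0.    -1.   ] j [ 0.26 -0.01 -0.22  1.36  0.    1.98] F [-3.  -0.1  1.6] M [-0.03  0.62 -0.05] w 0.0108
```

View pics/j.png

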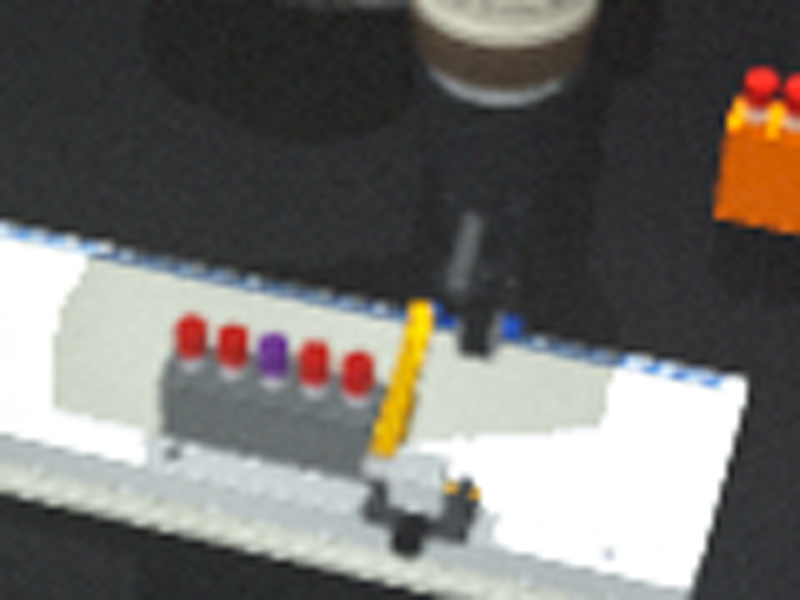

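Call:
carry_out(plan=[[5.8,-0.9,10.3,0,0,0,5],[7.2,-1.1,9.3,0,0,0,5],[8.4,-1.2,8.2,0,0,0,5],[9.5,-1.4,7,0,0,0,5],[10.4,-1.5,5.6,0,0,0,5],[11,-1.6,4,0,0,0,5],[11.5,-1.7,2.5,0,0,0,5],[11.7,-1.7,0.8,0,0,0,5]])

```text
time_s: 21.58
eef_pos: [0.5677, 0.1223, 0.1292]
tcp_rot: [-3.132, 0.227, -0.005]
force: [-5.0, -0.8, 12.5]
width: 0.0111
```

Call:
carry_out(plan=[[11.7,-1.7,-0.8,0,0,0,5],[10,-1.4,-1.6,0,0,0,5],[0,0,0,0,0,0,5],[0,0,0,0,0,0,5]])

```text
time_s: 21.92
eef_pos: [0.5903, 0.1188, 0.1248]
tcp_rot: [-3.133, 0.228, -0.006]
force: [3.7, -0.8, 7.0]
width: 0.011
```

```bash
python3 st.py
```

```text
t 21.92 tcp [0.5903 0.1188 0.1248] rail [0.0325 0.0859 0.1248] yaw err 0.0002 z [ 0.004  0.    -1.   ] j [ 0.2   0.19  0.09  1.46 -0.    1.91] F [ 3.7 -0.8  7. ] M [-0.21 -0.65  0.02] w 0.011
```

Call:
carry_out(plan=[[0,0,0,0,0,0,15],[0,0,0,0,0,0,25],[0,0,0,0,0,0,40],[0,0,0,0,0,0,40],[0,0,20,0,0,0,40],[0,0,30,0,0,0,40],[0,0,30,0,0,0,40]])

```text
time_s: 22.5
eef_pos: [0.5878, 0.1188, 0.2032]
tcp_rot: [3.133, -0.227, -0.004]
force: [0.4, 0.1, -0.1]
width: 0.0401
```

Call:
carry_out(plan=[[-20,20,10,0,0,0,40],[-30,25,0,0,0,0,40],[-30,25,0,0,0,0,40],[-30,25,0,0,0,0,40],[-30,25,0,0,0,0,40],[-10,25,0,0,0,0,40],[0,20,0,0,0,0,40],[0,0,0,0,0,0,40]])

```text
time_s: 23.17
eef_pos: [0.4375, 0.2867, 0.2131]
tcp_rot: [-3.133, 0.222, -0.0]
force: [0.6, 0.2, -0.6]
width: 0.0399
```

```bash
python3 st.py
python3 - <<'E'
from workcell import ctrl
import cv2
f=ctrl.grab_frame("scene")["frame"]; cv2.imwrite(f"pics/k.png",f);cv2.imwrite(f"pics/kc.png",cv2.resize(f[150:240,290:410],(800,600),interpolation=cv2.INTER_CUBIC))
f=ctrl.grab_frame("top")["frame"]; cv2.imwrite(f"pics/kt.png",cv2.resize(f[165:275,225:425],(800,440),interpolation=cv2.INTER_CUBIC))
E
```

```text
t 23.17 tcp [0.4375 0.2867 0.2131] rail [-0.1429  0.2299  0.2131] yaw err 0.004 z [ 0.     0.001 -1.   ] j [0.58 0.02 0.07 1.62 0.   2.29] F [ 0.6  0.2 -0.6] M [ 0.05 -0.04 -0.01] w 0.0399
```

View pics/kc.png

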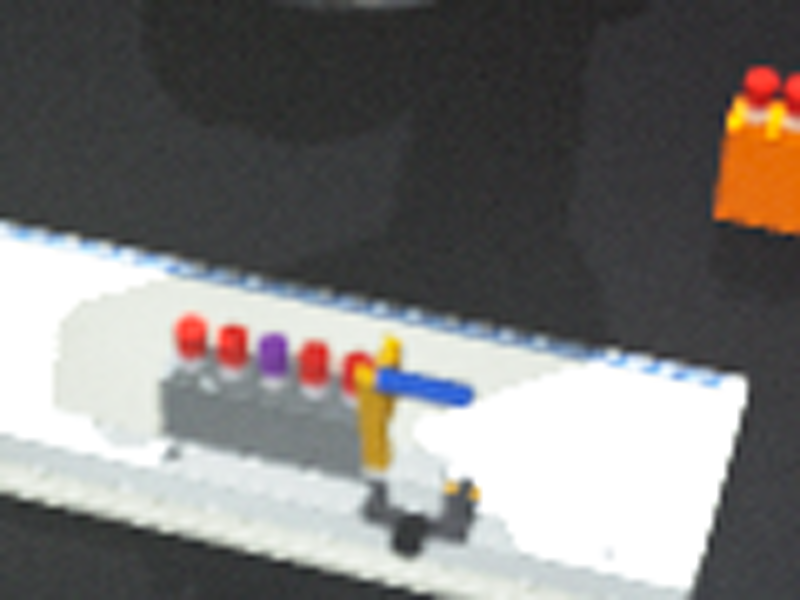

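View pics/kt.png

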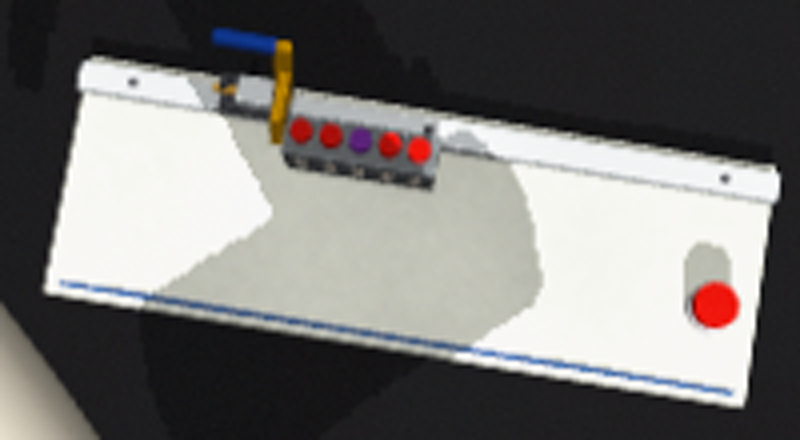

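Run:
```python
from workcell import ctrl
print(ctrl.job_done())
```

```text
the job is handed in; nothing more can be done
None
```

I finished the job and handed it in at about 23 s of the 67 s allowed. No verdict was reported, so what follows is from my own force readings and pictures.

- **Leaf down:** I gripped the blue handle and swung it down its arc until it seated, with the fingers reading about 20 N pressing down. The picture showed the leaf level over the deck.
- **Rack gauged:** I gripped the grey rack, slid it to the fence and then along it to the leaf. I felt contact as the tool stopped advancing. The push was held for about 0.67 s at roughly 6 N on the stop: about 11 N at the wrist less about 5 N of sliding friction. Just before that, the wrist briefly read about 15 N, which I put at about 10 N on the stop.
- **Release and leaf up:** I eased off the push before opening the fingers. I then swung the leaf back to about 1.8 rad, estimated from the tool position, and moved the arm clear.

**Last checks:** In both cameras the rack's caps are at the same pixels as before the leaf was raised. The rack looks flush and upright, and the leaf stands back over the fence. In the last top view the cup is where it began, and the arm is clear with near-zero force. I did not measure the other bystanders again at the end.

**Disagreement:** My camera fit of the rail was about 2 mm off in x compared with the felt fence contact. The felt stop contact was about 2–4 mm beyond my first picture estimate of the leaf face. I went by touch in both cases.

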